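# Slide the candle's coaster home between the holder's posts

### The arm

A 6-joint arm with a two-finger parallel gripper is mounted at the origin on a cart in front of the work surface, level with it; the furniture and walls round the work are solid. World frame = base frame: x ahead of the robot, y to its left, z up, the work surface at z = 0. Lengths are in m, angles in rad, forces in N, time in s.
With the tool pointing down it reaches from about 0.35 to 0.975 m from the base axis. Payload 4.9 kg.
Tool frame: the origin (TCP) lies midway between the tips of the shut fingers; the grasp point (between the pads) lies ctrl.tcp_to_grasp behind it (ctrl.tcp_to_grasp is the distance from the TCP to the grasp point, in m); z points along the fingers, y is the direction in which the jaws open and shut (so a half turn about z gives the same grasp; the last joint's range is limited). The gripper opens to 85 mm and grips with 20 to 120 N. Pads are 22 mm wide; open, the fingers measure 114 mm over their backs; the gripper's body (76 mm by 85 mm) begins 54 mm behind the grasp point. The pads swing forward as they close: fully open they stand 13 mm farther back than shut.
Start: joints at [1.172, 0.053, 1.613, -0, 1.476, -0.119], TCP at [0.173, 0.601, 0.231] pointing down, gripper open.
Joint ranges: [-3.01, 3.01], [-1.01, 2.22], [0.06, 2.58], [-1.02, 4.17], [0.09, 2.62], [-3.14, 3.14]. Speed limits (rad/s): [2.57, 2.57, 3.14, 3.14, 3.14, 3.14].

### API

Orientations are given as a rotation vector (axis times angle).
In Python, from station import ctrl, get_image, calibration, finish_job, models gives the robot as it stands.
- The arm moves only by the shell command python3 -m creep 'ROWS' [FORCE]. ROWS is JSON, a list of rows, each a list of 7 numbers: the opening, from 0 (shut) to 1 (fully open), then the shift along the tool's x, y, z in m, then the turn, a rotation vector about the tool's x, y, z in degrees. A call has 1 to 20 rows; each row shifts and turns the commanded pose from where the row before left it, along the tool's axes as they then stand; what a row does not reach is not made up. A row lasts 1/10 s, in which the tool goes at most 50 mm and 8.59 degrees, less where a joint would pass 70% of its speed; a pose out of reach is approached as far as the arm can. A call with a gripper value outside its range is refused whole. The fingers move at their own pace and stop on an object; FORCE is the grip in N (left out, the last holds). Time passes only in rows, so rows that do not move let the fingers close. It gives the time, the measured TCP pose, the force and the opening at its end, in the units of the state.
- ctrl.get_obs(): the state, without advancing time (a new reading comes with each control period).
- get_image(name): name is "scene" or "top"; returns the picture (480x640x3 uint8, red, green, blue); there is no depth.
- calibration(name): a dict with "mtx" (3x3 intrinsics, pixels), "R" (3x3) and "t" (3): a world point X has camera coordinates R X + t. Camera axes: x right, y down, z forward; pixel columns grow to the right and rows downward; lengths in m; the calibration is good to about 2 mm. A picture is of the moment at which its call begins. calibration takes no time and is no camera call.
- finish_job(): hands the job in, once; it reports no verdict.
Trained networks look in the newest picture that a camera, given by its name, has taken for a name from the list of things; names that differ only in an ending like _2 or _b are one class to them, and where a whole thing is asked for, a point or a joint stands for the part that bears it (a point fixed in the world has none). Each returns a list of dicts, best first, with "conf" (0 to 1); they miss things now and then, are a little off and sometimes report something else, mostly with a low value. They report only what shows in the picture. A call takes as long as a camera call. They do not tell look-alikes from the thing itself.
- models.search_frame(camera, name): "extent" ([left, top, right, bottom] in pixels, round what is visible of it).
The state is a dict: "t": time; "q": joint angles; "dq": joint speeds; "effort": joint torques, N m; "tool_pos": TCP position; "tool_rot": TCP orientation; "contact_force": force on the tool from outside, world axes, zero at the start; "wrist_torque": the same for the moment, N m; "opening": finger opening in m.
Only numpy, scipy, OpenCV 4.12 (cv2) and the standard library are available. Lean on these libraries where they do the work, as an engineer would, in place of code of your own. Each camera call takes 0.05 s, during which the arm holds its last target. There are 200 camera calls.

### The job

Push the coaster that the tea light stands on through the narrow gap between the two round posts of the coaster holder, on until it is fully home against the holder's back rail. Only push the coaster along the worktop, with the fingertips: do not lift it, do not touch the tea light, which must stay standing on it, and leave the other things where they are.

Things in the scene. Friction and masses are not known exactly. Their poses are not given: they have to be found in the camera images.
- coaster: The one coaster to push: round cork disc with a brass rim, 93 mm in diameter, 8 mm thick, loose in front of the holder, with the tea light on it (not those stacked at the back). Weighs about 60 g, slides freely. Origin: centre of its underside; z up.
- candle: Tea light standing loose on the coaster, within 5 mm of its centre: metal cup 38 mm in diameter, 15 mm high, about 20 g. Origin: centre of its underside, 8 mm above the worktop; z up.
- holder: White-painted wooden coaster holder fixed to the worktop, open at the front, no floor. Two round posts (30 mm diameter, 28 mm high) at y = +66 and -66 mm leave a 102 mm gap. Behind them side rails 16 mm high run back (inner faces y = +-52 mm) to a back rail (inner face x = 109 mm). Origin: on the worktop midway between the posts; +x: from mouth to back rail, the way to push; z up.
- home (a point): Where the coaster's origin lies when it is fully home: on the holder's centre line, 62.6 mm behind the line of the posts, at worktop height. Axes as the holder's.
- match_box: Bystander: small loose match box 38 x 58 x 16 mm, beside the holder on its +y side. Origin: centre of its underside.
- gold_bowl: Bystander: little loose yellow pinch bowl, 52 mm in diameter, 18 mm high, beside the holder on its -y side. Origin: centre of its underside.
- espresso_cup: Bystander: loose white espresso cup, 64 x 91 mm with its handle, 50 mm high, on the right of the worktop. Origin: middle of its underside's extents.
- teaspoon: Bystander: loose teaspoon 132 x 26 x 9 mm, on the left of the worktop. Origin: its middle, underside.
- scoop: Bystander: loose brass coffee scoop 42 x 82 x 25 mm, on the left of the worktop. Origin: its middle, underside.
Things that resemble listed ones, but are neither listed nor needed, are in the scene too. Of the things that look like the holder, the larger one is meant. What is shaped like the candle but white is not meant.

How it is judged:
By the outcome, as a careful person would: the job done as asked, in the order asked, and still so for the second after the job is handed in, with the robot touching nothing.
It also fails if it takes over 53 s, if anything falls off the work surface, if the arm or the gripper's body presses on something with over 40 N, if the wrist force passes 120 N, or if a joint passes its speed limit or range.

## Working session

There is one attempt and no reset: what is moved stays moved. The work goes in short steps, Python scripts to look and compute and a shell command to move; the robot and the scene stay as the last step left them, time stands still between calls to the robot, and variables do not carry over. Pictures are saved under pics/ and viewed, about 8 in all and at most 12, crops included, and the job is handed in when it is done.

```bash
mkdir -p pics; cat > h.py <<'E'
import numpy as np, cv2
from station import ctrl,get_image,calibration,models
def save(cam,f,crop=None,s=1):
    im=get_image(cam)[:,:,::-1]
    if crop: im=im[crop[1]:crop[3],crop[0]:crop[2]]
    cv2.imwrite('pics/'+f,cv2.resize(im,None,fx=s,fy=s,interpolation=cv2.INTER_CUBIC))
def px2w(cam,u,v,z=0.):
    c=calibration(cam);R,t=np.array(c['R']),np.array(c['t'])
    d=R.T@np.linalg.inv(c['mtx'])@[u,v,1];o=-R.T@t
    return o+d*(z-o[2])/d[2]
def w2px(cam,X):
    c=calibration(cam);p=np.array(c['mtx'])@(np.array(c['R'])@X+np.array(c['t']));return p[:2]/p[2]
E
python3 - <<'E'
from h import *
save('top','t1.png');save('scene','s1.png')
for cam in('top','scene'):
  c=calibration(cam);print(cam,-np.array(c['R']).T@c['t'],np.array(c['mtx'])[0])
  for n in('coaster','candle','holder'):
    print(n,[(np.round(d['extent'],1).tolist(),round(d['conf'],2)) for d in models.search_frame(cam,n)[:4]])
o=ctrl.get_obs();print(o['t'],o['tool_pos'],o['tool_rot'],o['opening'],ctrl.tcp_to_grasp)
E
```

```text
top [0.31354115 0.01287304 1.48596874] [567.27125454   0.         327.15322403]
coaster [([299.0, 258.4, 338.6, 298.2], 0.87)]
candle [([310.8, 265.9, 328.2, 284.9], 0.65), ([262.1, 282.5, 277.5, 296.7], 0.44)]
holder [([278.2, 175.3, 341.8, 234.1], 0.93), ([311.4, 266.3, 326.3, 281.8], 0.74), ([357.6, 240.6, 401.5, 290.1], 0.7)]
scene [-0.0504516  -0.05214858  1.21078821] [544.7237765    0.         302.32191948]
coaster [([273.3, 265.6, 312.3, 300.5], 0.63)]
candle [([228.9, 279.4, 239.8, 299.7], 0.74), ([288.8, 271.6, 302.6, 286.7], 0.64)]
holder [([255.1, 186.8, 320.5, 237.2], 0.77)]
0.4 [0.17255999 0.60061038 0.23114771] [-4.38068354e-01 -3.11083561e+00  4.28556072e-04] 0.08569766434900847 0.0187
```

View pics/t1.png

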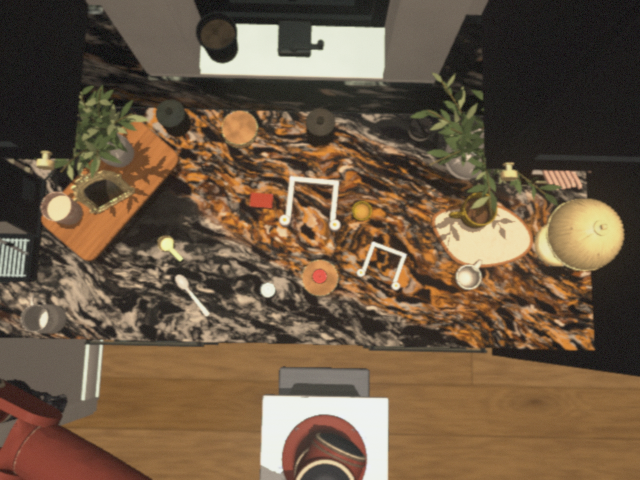

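View pics/s1.png

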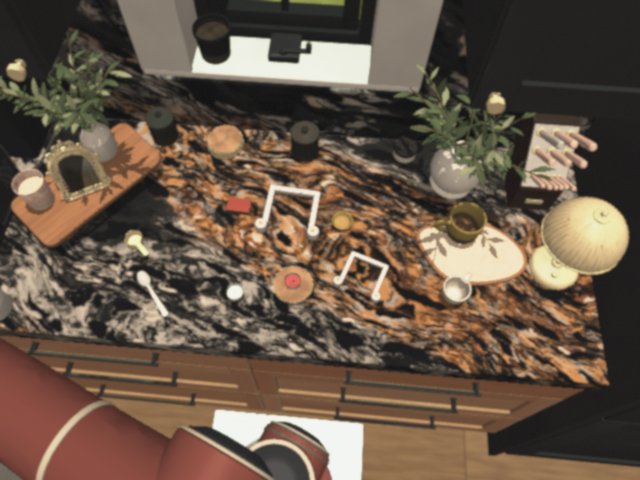

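The top view shows two holders: the larger at about (310,203) and a smaller one at (382,265). The larger is meant. The coaster is at (320,278) and carries a red tea light; the white look-alike at (268,290) is not meant. I'll confirm this in an enlarged crop and measure.

```bash
python3 - <<'E'
from h import *
a=cv2.imread('pics/t1.png')[165:305,250:410];b=cv2.imread('pics/s1.png')[175:310,220:400]
A=cv2.resize(a,None,fx=5,fy=5,interpolation=cv2.INTER_CUBIC)[:600,:]
A=cv2.resize(a[:,:],(680,595),interpolation=cv2.INTER_CUBIC)
cv2.imwrite('pics/c1.png',A)
for cam,f in(('top','t1.png'),('scene','s1.png')):
  im=cv2.imread('pics/'+f);h=cv2.cvtColor(im,cv2.COLOR_BGR2HSV)
  red=((h[...,0]<6)|(h[...,0]>172))&(h[...,1]>150)&(h[...,2]>90)
  n,l,s,c=cv2.connectedComponentsWithStats(red.astype('uint8'))
  for i in range(1,n):
    if s[i,4]>40 and s[i,1]<330: print(cam,'red',s[i],c[i],px2w(cam,*c[i],.02))
  w=(h[...,1]<50)&(h[...,2]>150)
  n,l,s,c=cv2.connectedComponentsWithStats(w.astype('uint8'))
  for i in range(1,n):
    if s[i,4]>100 and 160<s[i,1]<300 and 230<s[i,0]<420: print(cam,'white',s[i],c[i])
print([px2w('top',u,v,.028) for u,v in((285.3,221),(334.5,225.5))], px2w('top',319.5,278.5,.008))
E
```

```text
top red [251 194  22  14 189] [261.30687831 200.66666667] [0.64915569 0.18072189 0.02      ]
top red [313 270  13  13 141] [319.08510638 275.91489362] [0.45323113 0.02333845 0.02      ]
top white [280 176  60  53 662] [312.20996979 197.47280967]
top white [357 242  50  48 414] [384.20531401 260.96135266]
top white [261 282  15  15 177] [267.62711864 289.3220339 ]
scene red [227 198  23  14 244] [238.33196721 204.6147541 ] [0.64795296 0.18099392 0.02      ]
scene white [256 185  65  52 783] [291.1954023  206.58237548]
scene white [334 251  55  50 515] [364.35533981 271.47961165]
[array([0.59442514, 0.11501275, 0.028     ]), array([ 0.58546657, -0.01384695,  0.028     ])] [0.44763305 0.02218027 0.008     ]
```

View pics/c1.png

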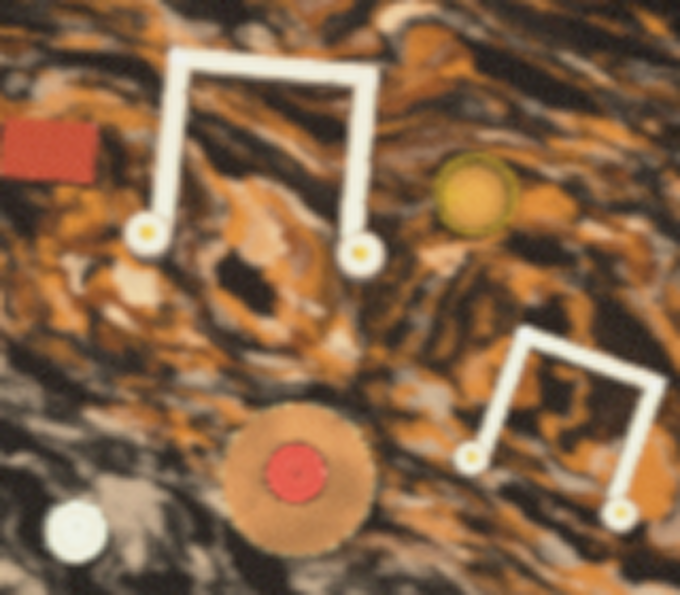

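Confirmed: the large holder's posts are at crop (147,233) and (361,254), which are top-view pixels (284.6,219.8) and (334.9,224.8). The coaster with the red tea light is at crop (298,479). The smaller holder and the white tea light are decoys. Next I'll check these against the scene camera and work out the push geometry.

```bash
cat > plan.py <<'E'
from h import *
def frame(L,R):
    m=(L+R)/2;y=(L-R)/np.linalg.norm(L-R);x=np.array([y[1],-y[0]]);return m,x,y
def toolto(tgt,heading_deg):
    from scipy.spatial.transform import Rotation as Ro
    o=ctrl.get_obs();T=Ro.from_rotvec(o['tool_rot']);X=T.apply([1,0,0])
    h=np.degrees(np.arctan2(X[1],X[0]))
    d=T.inv().apply(np.array(tgt)-o['tool_pos'])
    print('t',o['t'],'pos',o['tool_pos'].round(4),'heading',h.round(2),'toolz',T.apply([0,0,1]).round(4),'shift in tool axes mm',(1000*d).round(1),'turn about tool z deg',round(-((heading_deg-h+180)%360-180),2),'F',o['contact_force'].round(2))
E
python3 - <<'E'
from plan import *
for cam,f,ws in(('top','t1.png',[(284.6,219.8),(334.9,224.8)]),('scene','s1.png',[(262,223),(313,230.5)])):
  im=cv2.imread('pics/'+f);h=cv2.cvtColor(im,cv2.COLOR_BGR2HSV).astype(float)
  P=[]
  for u,v in ws:
    r=6;ys,xs=np.mgrid[int(v)-r:int(v)+r+1,int(u)-r:int(u)+r+1]
    s=h[ys,xs];w=((s[...,0]>18)&(s[...,0]<35)&(s[...,2]>190))*np.clip(s[...,1]-45,0,None)
    w*=np.hypot(xs-u,ys-v)<4.5
    c=((xs*w).sum()/w.sum(),(ys*w).sum()/w.sum());P.append(px2w(cam,*c,.028)[:2]);print(cam,np.round(c,2),P[-1])
  m,x,y=frame(*P);print('sep',np.linalg.norm(P[0]-P[1]),'mid',m,'yaw',np.degrees(np.arctan2(x[1],x[0])))
  e={'top':(320.1,277.7),'scene':(292.8,283.0)}[cam]
  c=px2w(cam,*e,.008)[:2];print('coaster',c,'in holder',(c-m)@x,(c-m)@y)
  bw=m+.109*x; print('back inner edge px',w2px(cam,np.r_[bw,.016]))
toolto([.39,-.007,.15],206)
E
```

```text
top [284.18 219.2 ] [0.59914594 0.11809411]
top [334.31 224.09] [ 0.58919949 -0.01327547]
sep 0.13174558801746614 mid [0.59417272 0.05240932] yaw -4.329800831794467
coaster [0.44976105 0.02066362] in holder -0.1416027980493702 -0.042557801948430375
back inner edge px [313.50413664 182.51805739]
scene [260.18 221.98] [0.59837403 0.11781618]
scene [312.45 229.8 ] [ 0.58833436 -0.01355923]
sep 0.13175846533605823 mid [0.59335419 0.05212848] yaw -4.370032407278364
coaster [0.45098375 0.02151445] in holder -0.1396238205328541 -0.04137329909640306
back inner edge px [294.04387689 191.74306956]
t 0.4 pos [0.1726 0.6006 0.2311] heading 163.97 toolz [-1.e-04 -3.e-04 -1.e+00] shift in tool axes mm [-376.8 -523.9   81.3] turn about tool z deg -42.03 F [ 0.01 -0.05 -0.6 ]
```

```bash
python3 -m creep '[[0.5,-0.012,-0.016,0.004,0,0,0],[0.5,-0.022,-0.031,0.008,0,0,0],[0.5,-0.0235,-0.033,0.008,0,0,0],[0.5,-0.0235,-0.033,0.008,0,0,0],[0.5,-0.0235,-0.033,0.008,0,0,0],[0.5,-0.0235,-0.033,0.008,0,0,0],[0.5,-0.0235,-0.033,0.008,0,0,0],[0.5,-0.0235,-0.033,0.008,0,0,0],[0.5,-0.0235,-0.033,0.008,0,0,0],[0.5,-0.0235,-0.033,0.008,0,0,0],[0.5,-0.0235,-0.033,0.008,0,0,0],[0.5,-0.0235,-0.033,0.008,0,0,0],[0.5,-0.0235,-0.033,0.008,0,0,0],[0.5,-0.0235,-0.033,0.008,0,0,0],[0.5,-0.0235,-0.033,0.008,0,0,0],[0.5,-0.0235,-0.033,0.008,0,0,0],[0.5,-0.018,-0.026,0.006,0,0,0],[0.5,0,0,0,0,0,0]]'; python3 - <<'E'
from plan import *
print(ctrl.get_obs()['opening']); toolto([.3886,-.012,.05],208.2)
E
```

```text
t: 2.2
tool_pos: [0.3914, -0.0215, 0.101]
tool_rot: [-0.446, -3.109, 0.001]
contact_force: [0.2, 1.1, -0.2]
opening: 0.0429
0.042882627304183775
t 2.2 pos [ 0.3914 -0.0215  0.101 ] heading 163.67 toolz [-8.e-04 -6.e-04 -1.e+00] shift in tool axes mm [ 5.3  8.4 51. ] turn about tool z deg -44.53 F [ 0.17  1.08 -0.21]
```

```bash
python3 -m creep '[[0.5,0.005,0.0085,0.005,0,0,0],[0.5,0,0,0.008,0,0,-7.4],[0.5,0,0,0.008,0,0,-7.4],[0.5,0,0,0.008,0,0,-7.4],[0.5,0,0,0.008,0,0,-7.4],[0.5,0,0,0.008,0,0,-7.4],[0.5,0,0,0.008,0,0,-7.4],[0.5,0,0,0.01,0,0,0],[0.5,0,0,0.008,0,0,0],[0.5,0,0,0,0,0,0],[0.5,0,0,0,0,0,0]]'; python3 - <<'E'
from plan import *
toolto([.3886,-.012,.005],208.2)
save('scene','s2.png',(210,190,370,310),5)
print([w2px('scene',p) for p in ([.3886,-.012,.03],[.45,.021,.008])])
E
```

```text
t: 3.3
tool_pos: [0.3884, -0.0088, 0.0302]
tool_rot: [0.769, -3.046, -0.0]
contact_force: [0.6, 0.6, 0.4]
opening: 0.0425
t 3.3 pos [ 0.3884 -0.0088  0.0302] heading -151.67 toolz [-3.e-04  2.e-04 -1.e+00] shift in tool axes mm [ 1.3 -2.9 25.2] turn about tool z deg 0.13 F [0.59 0.57 0.35]
[array([304.38246905, 305.55915286]), array([292.97252301, 283.39830506])]
```

View pics/s2.png

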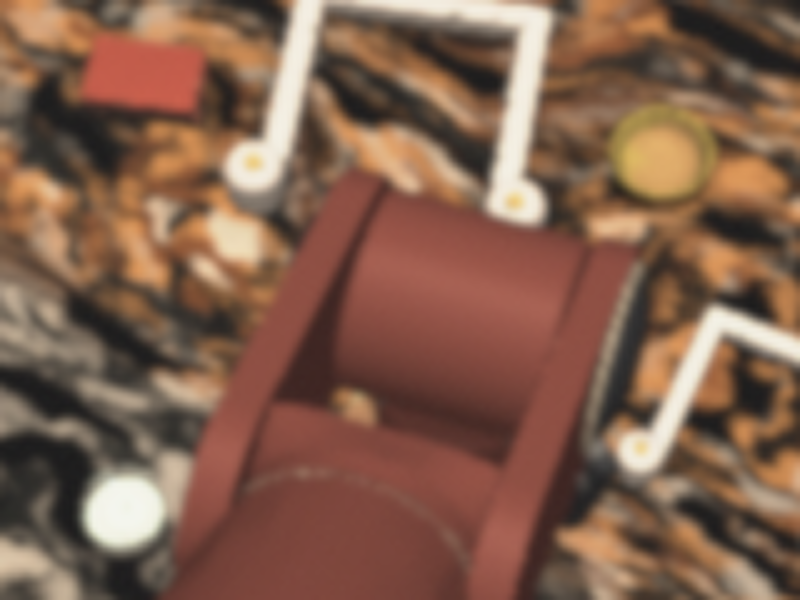

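The arm hides the coaster from both views at this pose, so I'll go in by geometry, feel for the worktop with the tips, and look again after backing off.

```bash
python3 -m creep '[[0.5,0.0013,-0.003,0.008,0,0,0],[0.5,0,0,0.008,0,0,0],[0.5,0,0,0.006,0,0,0],[0.5,0,0,0.004,0,0,0],[0.5,0,0,0,0,0,0],[0.5,0,0,0,0,0,0]]';python3 -m creep '[[0.5,0,0,0.002,0,0,0],[0.5,0,0,0.0,0,0,0]]';python3 -m creep '[[0.5,0,0,0.002,0,0,0],[0.5,0,0,0.0,0,0,0]]'
```

```text
t: 3.95
tool_pos: [0.3888, -0.0124, 0.0042]
tool_rot: [0.77, -3.045, -0.0]
contact_force: [-0.2, 0.3, -0.3]
opening: 0.0424
t: 4.15
tool_pos: [0.3889, -0.0124, 0.0023]
tool_rot: [-0.77, 3.046, -0.0]
contact_force: [0.2, -0.1, -0.7]
opening: 0.0429
t: 4.35
tool_pos: [0.3888, -0.0124, 0.0002]
tool_rot: [0.77, -3.046, -0.0]
contact_force: [0.8, -0.0, -0.2]
opening: 0.0431
```

```bash
python3 -m creep '[[0.5,0,0,0.0015,0,0,0],[0.5,0,0,0.0,0,0,0]]';python3 -m creep '[[0.5,0,0,0.001,0,0,0],[0.5,0,0,0.0,0,0,0]]'; python3 -m creep '[[0.5,0,0,0.001,0,0,0],[0.5,0,0,0.0,0,0,0]]'
```

```text
t: 4.55
tool_pos: [0.3887, -0.0124, -0.0014]
tool_rot: [0.77, -3.046, -0.0]
contact_force: [-0.7, -0.6, -0.0]
opening: 0.043
t: 4.75
tool_pos: [0.389, -0.0125, -0.0018]
tool_rot: [0.77, -3.046, -0.0]
contact_force: [-1.1, 0.8, 2.7]
opening: 0.0427
t: 4.95
tool_pos: [0.3891, -0.0125, -0.0019]
tool_rot: [0.77, -3.045, -0.001]
contact_force: [-6.5, 0.9, 13.1]
opening: 0.0426
```

```bash
python3 -m creep '[[0.5,0,0,-0.0035,0,0,0],[0.5,-0.002,0,0,0,0,0],[0.5,-0.004,0,0,0,0,0],[0.5,-0.004,0,0,0,0,0],[0.5,-0.003,0,0,0,0,0],[0.5,-0.003,0,0,0,0,0],[0.5,-0.003,0,0,0,0,0],[0.5,-0.003,0,0,0,0,0],[0.5,-0.003,0,0,0,0,0],[0.5,-0.002,0,0,0,0,0]]';python3 -m creep '[[0.5,-0.003,0,0,0,0,0],[0.5,-0.004,0,0,0,0,0],[0.5,-0.005,0,0,0,0,0],[0.5,-0.005,0,0,0,0,0],[0.5,-0.005,0,0,0,0,0],[0.5,-0.005,0,0,0,0,0],[0.5,-0.005,0,0,0,0,0],[0.5,-0.005,0,0,0,0,0],[0.5,-0.005,0,0,0,0,0],[0.5,-0.005,0,0,0,0,0],[0.5,-0.005,0,0,0,0,0],[0.5,-0.005,0,0,0,0,0],[0.5,-0.004,0,0,0,0,0],[0.5,-0.003,0,0,0,0,0],[0.5,-0.003,0,0,0,0,0],[0.5,-0.002,0,0,0,0,0],[0.5,0,0,0,0,0,0]]'
```

```text
t: 5.95
tool_pos: [0.4127, 0.0005, 0.0002]
tool_rot: [0.77, -3.045, -0.0]
contact_force: [0.2, -0.2, -0.1]
opening: 0.0427
t: 7.65
tool_pos: [0.4736, 0.0333, 0.0004]
tool_rot: [-0.77, 3.045, -0.0]
contact_force: [-0.5, 0.2, 0.2]
opening: 0.0425
```

```bash
python3 -m creep '[[0.5,0.004,0,0,0,0,0],[0.5,0.010,0,0,0,0,0],[0.5,0.015,0,0,0,0,0],[0.5,0.01,0,-0.02,0,0,0],[0.5,0,0,-0.04,0,0,0],[0.5,0,-0.015,-0.04,0,0,0],[0.5,0,-0.04,-0.01,0,0,0],[0.5,0,-0.04,0,0,0,0],[0.5,0,-0.04,0,0,0,0],[0.5,0,-0.04,0,0,0,0],[0.5,0,-0.04,0,0,0,0],[0.5,0,-0.04,0,0,0,0],[0.5,0,-0.02,0,0,0,0],[0.5,0,0,0,0,0,0]]'; python3 - <<'E'
from plan import *
m=np.array([.5938,.0523]);a=np.radians(-4.35);x=np.array([np.cos(a),np.sin(a)]);y=np.array([-x[1],x[0]])
save('scene','s3.png',(220,180,350,290),6)
for cam in('scene','top'):
  get_image(cam)
  for n,z in(('coaster',.006),('candle',.015)):
    for d in models.search_frame(cam,n)[:3]:
      e=d['extent'];c=px2w(cam,(e[0]+e[2])/2,(e[1]+e[3])/2,z)[:2];print(cam,n,round(d['conf'],2),np.round(e,1),c.round(4),'holder',np.round([(c-m)@x,(c-m)@y],4))
toolto([.50,.06,.1],175.65)
E
```

```text
t: 9.05
tool_pos: [0.5697, -0.2299, 0.1104]
tool_rot: [-0.765, 3.047, -0.001]
contact_force: [-0.5, 0.4, -0.1]
opening: 0.0429
scene coaster 0.56 [263.6 238.8 291.1 266.2] [0.529  0.0677] holder [-0.0658  0.0105]
scene candle 0.68 [226.2 284.1 240.9 295.6] [0.4178 0.1585] holder [-0.1836  0.0925]
top coaster 0.77 [287.3 235.9 325.8 273.7] [0.5095 0.0577] holder [-0.0845 -0.001 ]
top candle 0.69 [261.1 281.8 276.8 298.6] [0.4137 0.1522] holder [-0.1871  0.086 ]
top candle 0.51 [297.9 240.8 315.5 257. ] [0.5239 0.0575] holder [-0.0701 -0.0001]
t 9.4 pos [ 0.5692 -0.2263  0.1103] heading -151.57 toolz [-2.e-04  2.e-04 -1.e+00] shift in tool axes mm [-75.4 284.7  10.4] turn about tool z deg 32.78 F [-0.42 -0.12 -0.33]
```

View pics/s3.png

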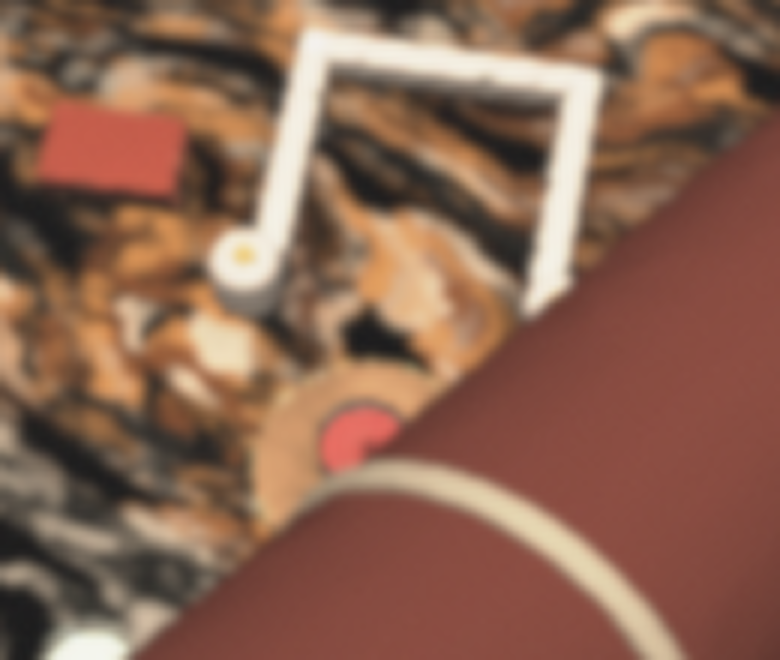

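The scene view is half blocked by the arm, but the coaster and tea light are intact in front of the gap. I'll measure from the top view.

```bash
python3 - <<'E'
from plan import *
m=np.array([.5938,.0523]);a=np.radians(-4.35);x=np.array([np.cos(a),np.sin(a)]);y=np.array([-x[1],x[0]])
save('top','t3.png')
im=cv2.imread('pics/t3.png');h=cv2.cvtColor(im,cv2.COLOR_BGR2HSV)
red=((h[...,0]<6)|(h[...,0]>172))&(h[...,1]>150)&(h[...,2]>90)
red[:, :290]=0;red[:,325:]=0;red[:235]=0;red[275:]=0
n,l,s,c=cv2.connectedComponentsWithStats(red.astype('uint8'))
for i in range(1,n):
  if s[i,4]>40: p=px2w('top',*c[i],.02)[:2];print(s[i],c[i],(p-m)@x,(p-m)@y)
# expected outline for checking
A=cv2.resize(im[210:290,260:360],None,fx=7,fy=7,interpolation=cv2.INTER_CUBIC)
for X0 in ([-.075,0.],):
  cc=m+X0[0]*x+X0[1]*y
  pts=[w2px('top',[cc[0]+.0465*np.cos(t),cc[1]+.0465*np.sin(t),.008]) for t in np.linspace(0,6.28,60)]
  cv2.polylines(A,[np.int32((np.array(pts)-[259.5,209.5])*7-.5)],True,(255,255,0),1)
cv2.imwrite('pics/c3.png',A)
E
```

```text
[300 244  13  13 140] [305.95714286 249.89285714] -0.07358569543739268 0.0013219626306833544
```

View pics/c3.png

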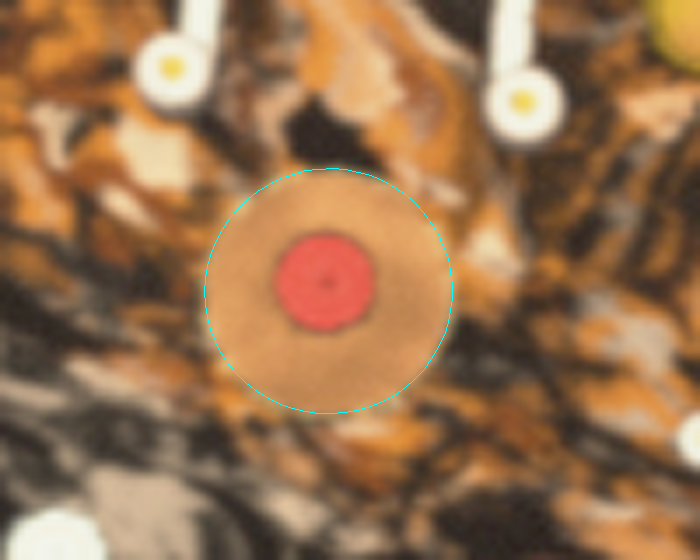

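The predicted outline fits the coaster to about 1 mm: it sits at (-75, 0) mm in the holder frame, on the centre line, with the tea light upright near its centre. Now I'll go behind it, aligned with the holder.

```bash
python3 -m creep '[[0.5,-0.002,0.02,0,0,0,0],[0.5,-0.004,0.039,0,0,0,0],[0.5,-0.004,0.039,0,0,0,0],[0.5,-0.004,0.039,0,0,0,0],[0.5,-0.004,0.039,0,0,0,0],[0.5,-0.004,0.039,0,0,0,0],[0.5,-0.004,0.039,0,0,0,0],[0.5,-0.004,0.039,0,0,0,0],[0.5,-0.0005,0.0195,0,0,0,0],[0.5,0,0,0,0,0,8.2],[0.5,0,0,0,0,0,8.2],[0.5,0,0,0,0,0,8.2],[0.5,0,0,0,0,0,8.2],[0.5,0,0,0,0,0,0],[0.5,0,0,0,0,0,0],[0.5,0,0,0,0,0,0]]'; python3 - <<'E'
from plan import *
toolto([.4472,.0634,.0004],175.65)
E
```

```text
t: 11.05
tool_pos: [0.4479, 0.0622, 0.1103]
tool_rot: [0.118, 3.139, -0.0]
contact_force: [-0.1, -0.6, 0.9]
opening: 0.0428
t 11.05 pos [0.4479 0.0622 0.1103] heading 175.7 toolz [ 1.e-04 -0.e+00 -1.e+00] shift in tool axes mm [  0.8   1.1 109.9] turn about tool z deg 0.05 F [-0.11 -0.63  0.92]
```

```bash
python3 -m creep '[[0.5,0.001,0.001,0.02,0,0,0],[0.5,0,0,0.03,0,0,0],[0.5,0,0,0.03,0,0,0],[0.5,0,0,0.015,0,0,0],[0.5,0,0,0.01,0,0,0],[0.5,0,0,0.004,0,0,0],[0.5,0,0,0.0005,0,0,0],[0.5,0,0,0,0,0,0],[0.5,0,0,0,0,0,0]]'; python3 - <<'E'
from plan import *
toolto([.4472,.0634,.0004],175.65)
E
```

```text
t: 11.95
tool_pos: [0.4481, 0.0632, 0.0019]
tool_rot: [0.121, 3.137, 0.0]
contact_force: [-0.4, 0.2, -0.1]
opening: 0.0429
t 11.95 pos [0.4481 0.0632 0.0019] heading 175.58 toolz [ 0.0021 -0.     -1.    ] shift in tool axes mm [0.9 0.1 1.5] turn about tool z deg -0.07 F [-0.42  0.23 -0.06]
```

```bash
python3 -m creep '[[0.5,0,0,0.001,0,0,0],[0.5,-0.002,0,0,0,0,0],[0.5,-0.004,0,0,0,0,0],[0.5,-0.004,0,0,0,0,0],[0.5,-0.003,0,0,0,0,0],[0.5,-0.003,0,0,0,0,0],[0.5,-0.003,0,0,0,0,0],[0.5,-0.003,0,0,0,0,0],[0.5,-0.004,0,0,0,0,0],[0.5,-0.005,0,0,0,0,0],[0.5,-0.005,0,0,0,0,0],[0.5,-0.005,0,0,0,0,0],[0.5,-0.005,0,0,0,0,0],[0.5,-0.004,0,0,0,0,0],[0.5,-0.003,0,0,0,0,0],[0.5,-0.002,0,0,0,0,0],[0.5,0,0,0,0,0,0]]'; python3 - <<'E'
from plan import *
m=np.array([.5938,.0523]);a=np.radians(-4.35);x=np.array([np.cos(a),np.sin(a)]);y=np.array([-x[1],x[0]])
t=m+.0104*x
toolto([t[0],t[1],.0004],175.65)
save('top','t4.png',(250,165,350,265),6)
E
```

```text
t: 13.65
tool_pos: [0.5022, 0.0589, -0.0002]
tool_rot: [0.121, 3.139, 0.0]
contact_force: [-0.2, -0.7, 0.3]
opening: 0.0426
t 13.65 pos [ 5.022e-01  5.890e-02 -2.000e-04] heading 175.57 toolz [ 3.e-04 -0.e+00 -1.e+00] shift in tool axes mm [-102.2    0.5   -0.5] turn about tool z deg -0.08 F [-0.17 -0.69  0.33]
```

View pics/t4.png

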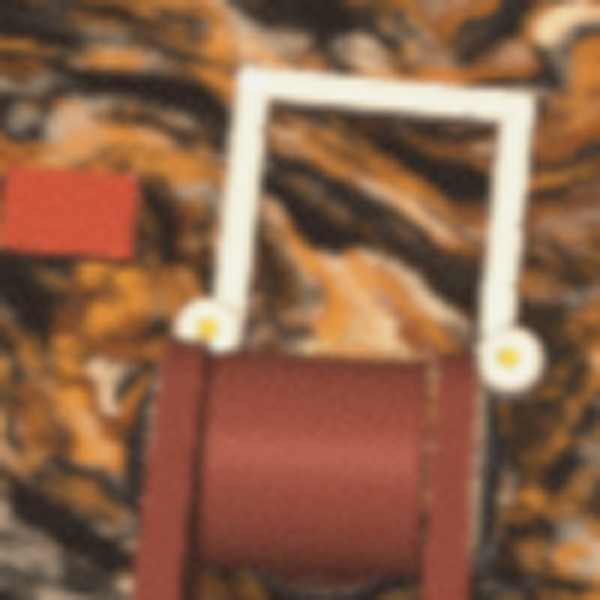

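The view shows only the wrist centred on the gap at about (300,200), with the coaster hidden beneath it. The pose matches the centre line to 0.5 mm, so I'll continue and keep checking the force.

```bash
python3 -m creep '[[0.5,-0.002,0.0005,-0.0005,0,0,0],[0.5,-0.003,0,0,0,0,0],[0.5,-0.004,0,0,0,0,0],[0.5,-0.005,0,0,0,0,0],[0.5,-0.005,0,0,0,0,0],[0.5,-0.005,0,0,0,0,0],[0.5,-0.005,0,0,0,0,0],[0.5,-0.005,0,0,0,0,0],[0.5,-0.004,0,0,0,0,0],[0.5,-0.003,0,0,0,0,0]]';python3 -m creep '[[0.5,-0.004,0,0,0,0,0],[0.5,-0.005,0,0,0,0,0],[0.5,-0.005,0,0,0,0,0],[0.5,-0.005,0,0,0,0,0],[0.5,-0.005,0,0,0,0,0],[0.5,-0.005,0,0,0,0,0],[0.5,-0.005,0,0,0,0,0],[0.5,-0.004,0,0,0,0,0],[0.5,-0.003,0,0,0,0,0],[0.5,-0.002,0,0,0,0,0],[0.5,0,0,0,0,0,0]]'; python3 - <<'E'
from plan import *
m=np.array([.5938,.0523]);a=np.radians(-4.35);x=np.array([np.cos(a),np.sin(a)])
t=m+.0104*x
toolto([t[0],t[1],.0004],175.65)
E
```

```text
t: 14.7
tool_pos: [0.5433, 0.0563, 0.0003]
tool_rot: [-0.121, -3.139, 0.0]
contact_force: [-0.8, -0.0, -0.5]
opening: 0.0426
t: 15.8
tool_pos: [0.586, 0.053, 0.0004]
tool_rot: [0.121, 3.139, -0.0]
contact_force: [0.4, -0.1, -0.7]
opening: 0.0427
t 15.8 pos [5.86e-01 5.30e-02 4.00e-04] heading 175.57 toolz [ 3.e-04 -0.e+00 -1.e+00] shift in tool axes mm [-18.2  -0.   -0. ] turn about tool z deg -0.08 F [ 0.41 -0.13 -0.73]
```

```bash
python3 -m creep '[[0.5,-0.002,0,0,0,0,0],[0.5,-0.003,0,0,0,0,0],[0.5,-0.003,0,0,0,0,0],[0.5,-0.003,0,0,0,0,0],[0.5,-0.002,0,0,0,0,0],[0.5,-0.001,0,0,0,0,0],[0.5,0,0,0,0,0,0]]';python3 -m creep '[[0.5,-0.001,0,0,0,0,0],[0.5,-0.001,0,0,0,0,0],[0.5,0,0,0,0,0,0]]'; python3 -m creep '[[0.5,-0.001,0,0,0,0,0],[0.5,0,0,0,0,0,0]]'; python3 - <<'E'
from plan import *
get_image('top'); toolto([.6042,.0515,.0004],175.65)
E
```

```text
t: 16.5
tool_pos: [0.5999, 0.0518, 0.0003]
tool_rot: [0.121, 3.139, -0.0]
contact_force: [0.1, -0.6, -0.1]
opening: 0.0427
t: 16.8
tool_pos: [0.6018, 0.0517, 0.0003]
tool_rot: [0.121, 3.139, -0.0]
contact_force: [-0.9, 1.1, 0.3]
opening: 0.0428
t: 17.0
tool_pos: [0.6028, 0.0516, 0.0003]
tool_rot: [0.121, 3.139, -0.0]
contact_force: [-0.3, -0.2, 0.7]
opening: 0.043
t 17.05 pos [6.027e-01 5.170e-02 3.000e-04] heading 175.57 toolz [ 1.e-04  0.e+00 -1.e+00] shift in tool axes mm [-1.5 -0.  -0.1] turn about tool z deg -0.08 F [-0.22  0.05  0.93]
```

```bash
for k in 1; do :; done; python3 -m creep '[[0.5,-0.001,0,0,0,0,0],[0.5,0,0,0,0,0,0]]'; python3 -m creep '[[0.5,-0.0007,0,0,0,0,0],[0.5,0,0,0,0,0,0]]'; python3 -m creep '[[0.5,-0.0005,0,0,0,0,0],[0.5,0,0,0,0,0,0]]'
```

```text
t: 17.25
tool_pos: [0.6038, 0.0516, 0.0003]
tool_rot: [0.121, 3.139, 0.0]
contact_force: [-1.2, 0.3, -0.3]
opening: 0.0428
t: 17.45
tool_pos: [0.6045, 0.0515, 0.0003]
tool_rot: [0.121, 3.139, 0.0]
contact_force: [-0.7, 0.4, -0.7]
opening: 0.0424
t: 17.65
tool_pos: [0.605, 0.0515, 0.0003]
tool_rot: [0.121, 3.139, -0.0]
contact_force: [-1.1, -0.0, 0.5]
opening: 0.0428
```

```bash
python3 -m creep '[[0.5,-0.0007,0,0,0,0,0],[0.5,0,0,0,0,0,0]]'; python3 -m creep '[[0.5,-0.0007,0,0,0,0,0],[0.5,0,0,0,0,0,0]]'; python3 -m creep '[[0.5,-0.0005,0,0,0,0,0],[0.5,0,0,0,0,0,0]]'
```

```text
t: 17.85
tool_pos: [0.6057, 0.0514, 0.0003]
tool_rot: [0.122, 3.139, 0.0]
contact_force: [-1.1, 0.5, 0.9]
opening: 0.0424
t: 18.05
tool_pos: [0.6061, 0.0514, 0.0002]
tool_rot: [-0.121, -3.139, 0.0]
contact_force: [-1.3, 0.1, 0.5]
opening: 0.0427
t: 18.25
tool_pos: [0.6063, 0.0514, 0.0001]
tool_rot: [-0.121, -3.138, 0.0]
contact_force: [-2.6, 0.1, 1.7]
opening: 0.0427
```

```bash
python3 -m creep '[[0.5,-0.0005,0,0,0,0,0],[0.5,0,0,0,0,0,0],[0.5,0,0,0,0,0,0]]'; python3 -m creep '[[0.5,-0.0004,0,0,0,0,0],[0.5,0,0,0,0,0,0],[0.5,0,0,0,0,0,0]]'
```

```text
t: 18.55
tool_pos: [0.6066, 0.0514, 0.0001]
tool_rot: [-0.121, -3.137, -0.0]
contact_force: [-4.8, 0.3, 1.9]
opening: 0.043
t: 18.85
tool_pos: [0.6066, 0.0514, -0.0001]
tool_rot: [-0.121, -3.137, 0.0]
contact_force: [-5.9, 1.1, 2.8]
opening: 0.0425
```

The arm stalls with the force rising to about 6 N, so the coaster is against the rail. I'll back off straight, lift, move aside and check.

```bash
python3 -m creep '[[0.5,0.002,0,0,0,0,0],[0.5,0.005,0,0,0,0,0],[0.5,0.015,0,0,0,0,0],[0.5,0.025,0,0,0,0,0],[0.5,0.025,0,-0.01,0,0,0],[0.5,0.01,0,-0.03,0,0,0],[0.5,0.02,0,-0.04,0,0,0],[0.5,0.02,-0.02,-0.03,0,0,0],[0.5,0,-0.04,0,0,0,0],[0.5,0,-0.04,0,0,0,0],[0.5,0,-0.04,0,0,0,0],[0.5,0,-0.04,0,0,0,0],[0.5,0,-0.04,0,0,0,0],[0.5,0,-0.04,0,0,0,0],[0.5,0,-0.03,0,0,0,0],[0.5,0,0,0,0,0,0],[0.5,0,0,0,0,0,0]]'; python3 - <<'E'
from plan import *
m=np.array([.5938,.0523]);a=np.radians(-4.35);x=np.array([np.cos(a),np.sin(a)]);y=np.array([-x[1],x[0]])
save('top','t5.png')
im=cv2.imread('pics/t5.png')
A=cv2.resize(im[160:250,250:370],None,fx=6.5,fy=6.5,interpolation=cv2.INTER_CUBIC)
cc=m+.0626*x
pts=[w2px('top',[cc[0]+.0465*np.cos(t),cc[1]+.0465*np.sin(t),.008]) for t in np.linspace(0,6.28,60)]
cv2.polylines(A,[np.int32((np.array(pts)-[249.5,159.5])*6.5-.5)],True,(255,255,0),1)
cv2.imwrite('pics/c5.png',A)
E
```

```text
t: 20.55
tool_pos: [0.4638, -0.229, 0.1105]
tool_rot: [0.124, 3.138, -0.001]
contact_force: [-0.0, -0.6, 0.5]
opening: 0.0425
```

View pics/c5.png

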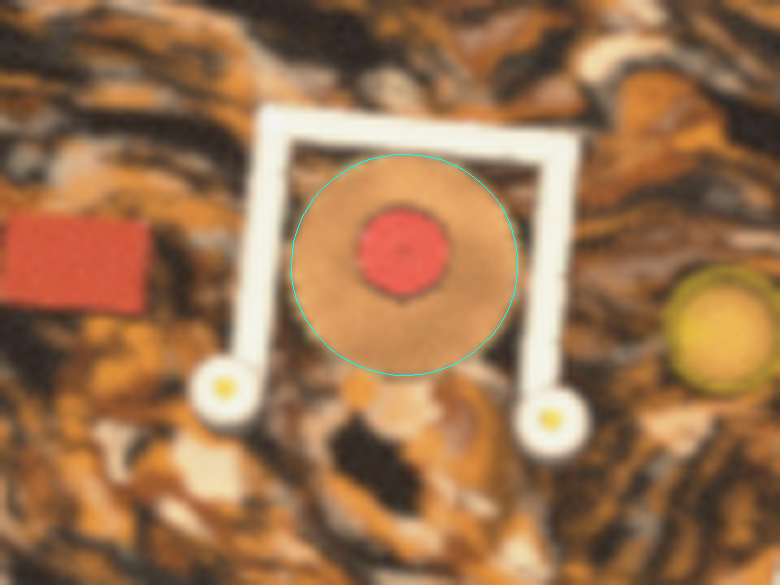

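The crop shows the coaster at crop (405,265), filling the predicted home outline between the rails. The tea light is upright at (403,252), and the match box and bowl have not moved. The force stall agrees with this, so I'll hand in.

```bash
python3 -c "
from station import finish_job;print(finish_job())"
```

```text
the job is handed in; nothing more can be done
None
```

The coaster is home against the holder's back rail with the red tea light still standing on it, and I handed the job in at about 20.6 s.

**What I did:** I pushed it with the two fingertips half open, in two steps. The first push slid it diagonally onto the holder's centre line. After a look from above, I pushed it straight through the gap until it met the back rail.

**Last checks:**
- **Seating:** the arm stalled at the rail with the push force rising to about 6 N. That was about 2.4 mm beyond where I had predicted contact, which I put down to the uncertain finger position and calibration.
- **Position:** the last top view matches the coaster's expected home outline to about 1 mm.
- **Tea light and neighbours:** the tea light stayed near the coaster's centre. By eye, the match box and bowl had not moved.
- **Not checked at the end:** I did not measure the cup, teaspoon and scoop again. The arm never went near them.
- **Robot:** it was clear of everything at hand-in. The highest force I read was about 15 N, when I felt for the worktop with the fingertips.

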